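# Push a stuck stopper out of a spring-seated tube sleeve

## Robot

A 7-joint arm with a two-finger parallel gripper is mounted at the origin on the work surface. World frame = base frame: x ahead of the robot, y to its left, z up, the work surface at z = 0. Lengths are in mm, angles in rad, forces in N, time in s.
With the tool pointing down it reaches from about 350 to 900 mm from the base axis. Payload 8.1 kg.
Tool frame: the origin (TCP) lies where the fingers leave the gripper's body, on its centre line; the fingertips stand 66 mm ahead of it and the grasp point (between the pads) lies 47 mm ahead of it; z points along the fingers, y is the direction in which the jaws open and shut (so a half turn about z gives the same grasp; the last joint's range is limited). The gripper opens to 92 mm and grips with 3 to 60 N. Pads are 19 mm wide; open, the fingers measure 130 mm over their backs; the gripper's body (75 mm by 190 mm) begins 47 mm behind the grasp point.
Start: joints at [1.054, 0.434, 0.025, 1.573, -0.012, 1.134, -0.075], TCP at [251.285, -572.271, 292.242] pointing down, gripper open.
Joint ranges: [-2.62, 2.62], [-0.44, 2.09], [-1.27, 1.32], [0.08, 2.57], [-1.32, 4.46], [0.12, 2], [-2.74, 2.74]. Speed limits (rad/s): [2.22, 2.22, 3.01, 3.01, 3.14, 3.14, 3.14].

## Interface

Orientations are given as a unit quaternion [x, y, z, w].
In Python, from cell import status, cams, workorder gives the robot as it stands.
- The arm moves only by the tool play_rows, never from a script. Its argument "increments" is a list of rows, each a list of 7 numbers: the shift along the world's x, y, z in m, then the turn, a rotation vector about the world's x, y, z in degrees, then the finger opening in m, from 0 to 0.0918. In form: [[dx, dy, dz, wx, wy, wz, jaw], ...]. A call has 1 to 5 rows; each row shifts and turns the commanded pose from where the row before left it; what a row does not reach is not made up. A row lasts 1/10 s, in which the tool goes at most 50 mm and 8.59 degrees, less where a joint would pass 70% of its speed; a pose out of reach is approached as far as the arm can. A call is refused whole if a number of a shift passes 0.05 or a number of a turn 8.59, either way. A call with a gripper value outside its range is refused whole. The fingers move at their own pace and stop on an object; the grip force is fixed at half the most. Time passes only in rows, so rows that do not move let the fingers close. It gives the time, the measured TCP pose, the force and the opening at its end, in the units of the state.
- status.read_state(): the state, without advancing time (a new reading comes with each control period).
- cams.camera(name): name is "scene" or "top" or "wrist"; returns (picture, depth): 420x560x3 uint8, red, green, blue; 420x560 float32, mm along the optical axis (not along the pixel's ray), 0 where there is no reading.
- cams.camera_info(name): a dict with "camera_matrix" (3x3 intrinsics, pixels), "view" (4x4, takes a point from world to camera coordinates). Camera axes: x right, y down, z forward; pixel columns grow to the right and rows downward; lengths in mm; the calibration is good to about 2 mm. A picture is of the moment at which its call begins: read the wrist's pose just before it. camera_info takes no time and is no camera call; for the wrist camera it gives the pose at the moment of the call.
- workorder.close_job(): hands the job in, once; it reports no verdict.
The state is a dict: "t": time; "joint_pos": joint angles; "joint_vel": joint speeds; "joint_torque": joint torques, N m; "ee_pos": TCP position; "tcp_rot": TCP orientation; "force": force on the tool from outside, world axes, zero at the start; "wrist_torque": the same for the moment, N m; "width": finger opening in mm.
Only numpy, scipy, OpenCV 4.12 (cv2) and the standard library are available. Lean on these libraries where they do the work, as an engineer would, in place of code of your own. Each camera call takes 0.05 s, during which the arm holds its last target.

## Task

A grey rubber stopper is stuck inside the tube sleeve on the small sample stand. Take the metal push rod out of its white holder block by the handle, find the sleeve's bore with the rod's tip by feel, and push the stopper down and out of the sleeve's lower end so that it drops into the catch tray, leaning gently all the while: the sleeve and stopper must never take more than about 2 kg of push. Then draw the rod out, stand it fully home in its holder block again and let go, leaving the rack of sample tubes where it is.

Things in the scene. Friction and masses are not known exactly. Their poses are not given: they have to be found in the camera images.
- seat (a point): Centre of the stand's seat hole, at the level of the sleeve's mouth, 110 mm above the table; z up. The sleeve: upright grey plastic tube 60 mm long, 16 mm round bore, flat 54 mm flange flush with its mouth. It sits against one side of its oversize seat: its axis is always 7 mm off this point, direction unmeasured and different each time (seen from above or felt). It does not yield sideways.
- sleeve (a joint): How far the sleeve has sunk on its coil spring: 0 free, m, positive down. It sinks about 0.5 mm per newton of downward push, bottoms at 12 mm and springs back. Free, its lower end is 60 mm below the seat point.
- tray (a point): Centre of the floor of the white open catch tray under the sleeve, 12 mm above the table; tray 100 x 110 mm outside, 16 mm tall. x and y along the stand's sides. The stopper (not measured): dark rubber cylinder, 14.4 mm across, 16 mm long, 10 to 21 g, its top about 19 mm below the sleeve's mouth, held by two leaf springs. It takes about 5 to 14 N to push and drops free once its top is at the sleeve's lower end.
- stand: Sample stand, fixed: steel base 130 x 150 mm (x, y), two side posts at y = +-66 mm, an aluminium seat plate 70 x 144 mm with its top 86 mm above the table, carrying sleeve, spring and tray. Origin at the centre of its underside.
- rod_grip (a point): Push rod, loose, 0.12 kg, standing tip down in its holder. This point is the middle of its round aluminium handle, 24 mm across, reaching 25 mm below and 23 mm above it. Under the handle a collar 34 mm across, 5 mm thick; under that a steel shaft 11 mm across. The tip is 125 mm below this point. z runs up the rod.
- rod_tip (a point): Centre of the push rod's flat tip face, 8 mm across (the last 3.5 mm of the shaft tapers); z runs up the rod.
- hole (a point): Rod holder: fixed white block 70 x 70 x 55 mm. This point is the centre of its hole's mouth in the top face, 55 mm above the table. Hole 14 mm across, 45 mm deep, upright, rim countersunk 3 mm. Rod fully home: tip 45 mm below this point, handle middle 80 mm above it.
- rack: Black sample-tube rack, loose, 0.5 kg, 100 x 200 mm (x, y), 38 mm high; a few purple-capped tubes stand in it, up to 96 mm high. Origin at the centre of its underside. Leave it alone.

How it is judged:
By the outcome, as a careful person would: the job done as asked, in the order asked, and still so for the second after the job is handed in, with the robot touching nothing.
It also fails if it takes over 72 s, if anything falls off the work surface, if the arm or the gripper's body presses on something with over 40 N, if the wrist force passes 120 N, or if a joint passes its speed limit or range.

## Working session

There is one attempt and no reset: what is moved stays moved. The work goes in short steps, Python scripts to look and compute and a tool call to move; the robot and the scene stay as the last step left them, time stands still between calls to the robot, and variables do not carry over. Pictures are saved under pics/ and viewed, and the job is handed in when it is done.

Besides the shell and the picture viewer there is one more tool, called as name(argument=value, ...) on one line, values as JSON. play_rows: Moves the arm, as the interface text tells. Its arguments: {"type":"object","properties":{"increments":{"type":"array","items":{"type":"array","items":{"type":"number"}}}},"required":["increments"]}

```bash
ls; mkdir -p pics; python3 - <<'E'
from cell import status,cams,workorder
import cv2,numpy as np
s=status.read_state();print(s)
for n in("scene","top","wrist"):
    p,d=cams.camera(n);cv2.imwrite(f"pics/{n}0.png",p[:,:,::-1]);np.save(f"pics/{n}0.npy",d)
    print(n,cams.camera_info(n))
E
```

```text
pics
{'t': 0.0, 'joint_pos': array([ 1.05443436,  0.43523505,  0.02496864,  1.57411559, -0.01158123,
        1.13399573, -0.0751356 ]), 'joint_vel': array([ 2.75814418e-04,  1.25975468e-04, -3.34370370e-05, -2.13692893e-03,
       -2.60847503e-04, -1.71623363e-03,  9.87795564e-04]), 'joint_torque': array([-3.57540257e-04, -6.67848945e+01,  9.84711796e-01, -3.14456463e+01,
       -6.05689245e-02,  4.24838613e-02,  1.96864357e-04]), 'ee_pos': array([ 251.07029425, -571.89768037,  291.43019667]), 'tcp_rot': array([ 9.78685653e-01,  2.05362474e-01, -2.43260679e-04, -7.66880058e-04]), 'force': array([0.5846632 , 0.64247519, 0.2021239 ]), 'wrist_torque': array([ 0.02669125, -0.02298686,  0.00240108]), 'width': 91.36544666537795}
scene {'camera_matrix': array([[409.95165709,   0.        , 285.01117919],
       [  0.        , 409.95165709, 208.48441284],
       [  0.        ,   0.        ,   1.        ]]), 'view': array([[ 9.26320587e-02,  9.95699704e-01,  1.18333916e-03,
        -4.84999222e+01],
       [ 6.66974861e-01, -6.11675867e-02, -7.42565190e-01,
        -3.73677503e+02],
       [-7
[... 517 characters left out ...]
       [ 1.14042626e-01,  1.51770212e-02, -9.93359923e-01,
         7.90438519e+02],
       [ 0.00000000e+00,  0.00000000e+00,  0.00000000e+00,
         1.00000000e+00]])}
wrist {'camera_matrix': array([[313.14549577,   0.        , 277.4476746 ],
       [  0.        , 313.14549577, 211.77566538],
       [  0.        ,   0.        ,   1.        ]]), 'view': array([[ 4.01275517e-01, -9.15957193e-01, -6.16848862e-04,
        -6.26669991e+02],
       [-8.78006275e-01, -3.84841110e-01,  2.84609033e-01,
        -3.47802701e+01],
       [-2.60927080e-01, -1.13665040e-01, -9.58643478e-01,
         3.90714506e+02],
       [ 0.00000000e+00,  0.00000000e+00,  0.00000000e+00,
         1.00000000e+00]])}
```

View pics/scene0.png

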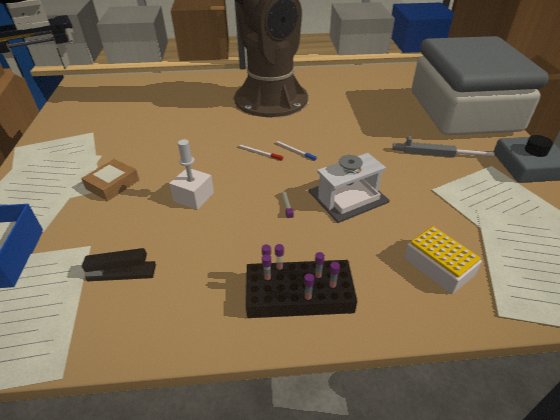

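View pics/top0.png

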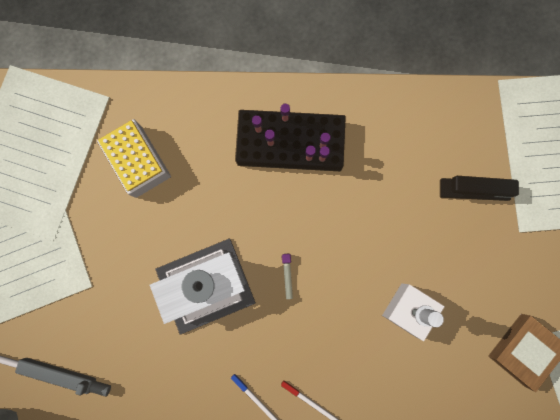

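View pics/wrist0.png

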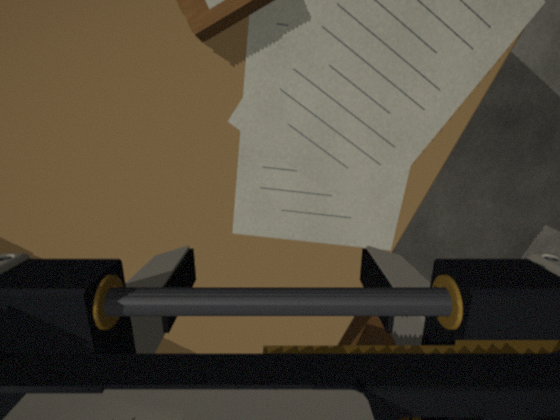

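```bash
cat > h.py <<'E'
import numpy as np,cv2
from cell import status,cams,workorder
def pix2w(info,u,v,d=None,z=None):
    K=info['camera_matrix'];T=np.linalg.inv(info['view'])
    r=np.linalg.solve(K,[u,v,1.])
    o=T[:3,3];R=T[:3,:3]
    if z is not None:
        w=R@r; return o+w*(z-o[2])/w[2]
    return o+R@(r*d)
def proj(info,p):
    c=info['view']@np.r_[p,1.]; q=info['camera_matrix']@c[:3]; return q[:2]/q[2]
def crop(img,x0,y0,x1,y1,f,name):
    cv2.imwrite(name,cv2.resize(img[y0:y1,x0:x1],None,fx=f,fy=f,interpolation=cv2.INTER_CUBIC))
E
python3 - <<'E'
from h import *
t=cv2.imread('pics/top0.png');s=cv2.imread('pics/scene0.png')
a=cv2.resize(t[235:337,145:260],None,fx=5,fy=5,interpolation=2)
cv2.imwrite('pics/c1.png',a)
crop(t,375,270,455,350,7,'pics/c2.png')
crop(s,300,145,400,220,7,'pics/c3.png')
crop(s,155,130,225,215,7,'pics/c4.png')
E
```

```text
(no output)
```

View pics/c1.png

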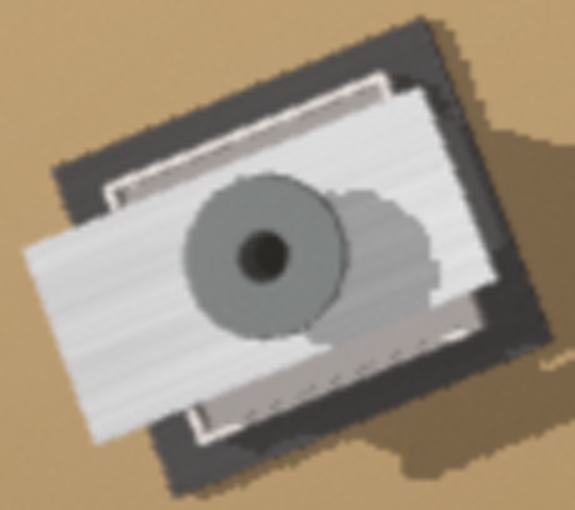

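View pics/c2.png

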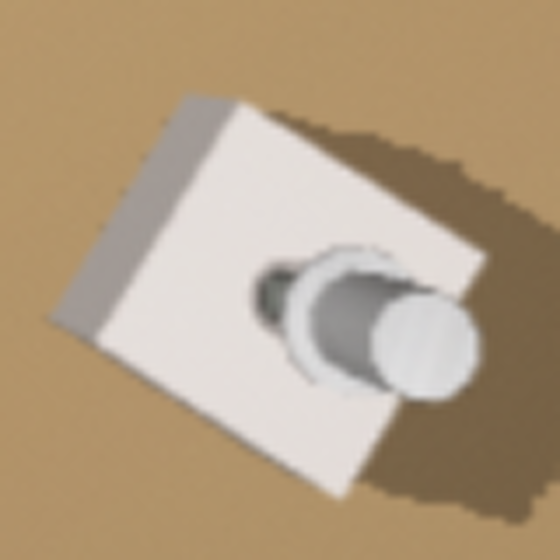

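View pics/c3.png

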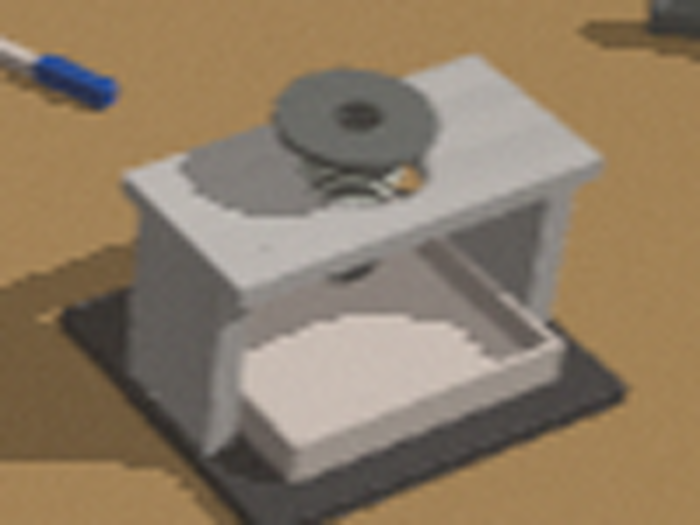

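View pics/c4.png

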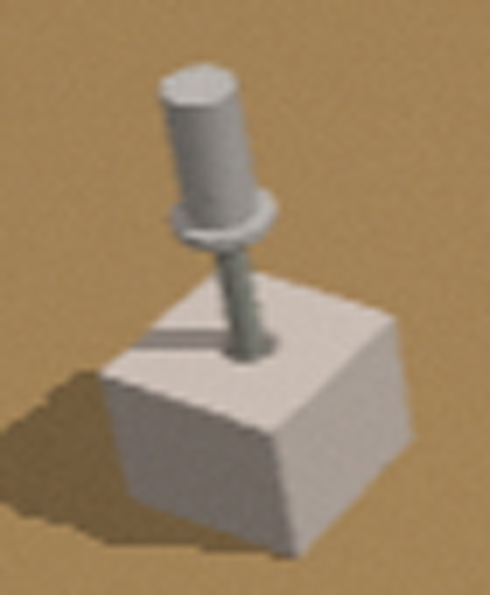

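```bash
python3 - <<'E'
from h import *
T=cams.camera_info('top');S=cams.camera_info('scene')
def o(c,off,f): return [(c[0]+.5)/f-.5+off[0],(c[1]+.5)/f-.5+off[1]]
def P(I,cs,off,f,z):
    r=np.array([pix2w(I,*o(c,off,f),z=z) for c in cs]);print(np.round(r,1).tolist());return r
print('bore/flange top');P(T,[(264,257),(267,257)],(145,235),5,110)
print('bore scene');P(S,[(358,116),(356,117)],(300,145),7,110)
print('plate');r=P(T,[(423,88),(497,276),(97,443),(24,250)],(145,235),5,86);print(r.mean(0),np.linalg.norm(np.roll(r,-1,0)-r,axis=1))
d=(r[0]-r[3])+(r[1]-r[2]);print('yaw of long',np.degrees(np.arctan2(d[1],d[0])))
print('plate scene');r=P(S,[(123,178),(478,55),(605,157),(243,293)],(300,145),7,86);print(r.mean(0),np.linalg.norm(np.roll(r,-1,0)-r,axis=1))
print('block');r=P(T,[(240,100),(487,257),(342,498),(97,342)],(375,270),7,55);print(r.mean(0),np.linalg.norm(np.roll(r,-1,0)-r,axis=1))
d=r[1]-r[0];print(np.degrees(np.arctan2(d[1],d[0])))
P(T,[(425,346)],(375,270),7,158)
print('scene');r=P(S,[(100,375),(270,432),(397,320),(225,270)],(155,130),7,55);print(r.mean(0),np.linalg.norm(np.roll(r,-1,0)-r,axis=1));P(S,[(199,86)],(155,130),7,158)
E
```

```text
bore/flange top
[[534.8, 147.4, 110.0], [534.8, 146.4, 110.0]]
bore scene
[[536.2, 147.5, 110.0], [536.7, 146.7, 110.0]]
plate
[[591.4, 100.3, 86.0], [529.1, 73.4, 86.0], [471.3, 205.2, 86.0], [534.4, 233.0, 86.0]]
[531.56014105 153.00484169  86.        ] [ 67.90710928 143.94737067  68.9256283  144.45773816]
yaw of long -66.54026346966563
plate scene
[[530.5, 73.2, 86.0], [471.5, 206.2, 86.0], [533.5, 233.6, 86.0], [593.1, 101.5, 86.0]]
[532.14075073 153.62589636  86.        ] [145.4707708   67.87881545 144.9355541   68.71077768]
block
[[543.7, -210.4, 55.0], [506.7, -270.6, 55.0], [447.8, -234.1, 55.0], [484.0, -174.6, 55.0]]
[ 495.55572522 -222.41893154   55.        ] [70.75462965 69.25787075 69.66409222 69.65002106]
-121.6026570207384
[[495.5, -221.9, 158.0]]
scene
[[508.5, -269.8, 55.0], [543.6, -211.4, 55.0], [487.2, -172.8, 55.0], [453.1, -233.4, 55.0]]
[ 498.08880023 -221.84985599   55.        ] [68.08949516 68.27347186 69.53919558 66.21956724]
[[497.8, -221.5, 158.0]]
```

play_rows(increments=[[0.02,0.03,-0.004,0,0,0,0.0918],[0.025,0.036,-0.004,0,0,0,0.0918],[0.025,0.036,-0.004,0,0,0,0.0918],[0.025,0.036,-0.004,0,0,0,0.0918],[0.025,0.036,-0.004,0,0,0,0.0918]])

```text
t: 0.65
ee_pos: [371.9, -396.7, 272.0]
tcp_rot: [0.979, 0.205, -0.0, -0.0]
force: [0.3, -0.6, -0.4]
width: 92.0
```

play_rows(increments=[[0.025,0.036,-0.004,0,0,0,0.0918],[0.025,0.036,-0.004,0,0,0,0.0918],[0.025,0.036,-0.004,0,0,0,0.0918],[0.025,0.036,-0.004,0,0,0,0.0918],[0.02,0.026,-0.004,0,0,0,0.0918]])

```text
t: 1.15
ee_pos: [492.5, -225.3, 252.1]
tcp_rot: [0.978, 0.207, 0.0, -0.0]
force: [0.6, -0.2, 0.2]
width: 91.9
```

play_rows(increments=[[0,0,0,0,0,0,0.0918]])

```text
t: 1.25
ee_pos: [494.0, -222.9, 251.7]
tcp_rot: [0.978, 0.209, 0.001, -0.001]
force: [0.5, 0.3, 0.4]
width: 91.7
```

```bash
python3 - <<'E'
from h import *
s=status.read_state();print(s['t'],s['ee_pos'],s['tcp_rot'],s['force'],s['joint_pos'])
I=cams.camera_info('wrist')
p,d=cams.camera('wrist');cv2.imwrite('pics/w1.png',p[:,:,::-1])
for q in [(496.5,-221.8,158),(496.5,-221.8,55)]:print(proj(I,q))
E
```

```text
1.25 [ 494.00395621 -222.91685405  251.66184143] [ 9.77870470e-01  2.09206793e-01  6.08708216e-04 -1.22124873e-03] [0.54948173 0.32432361 0.35829789] [ 0.42993575  0.34724237 -0.13469668  1.82037915  0.05185384  0.977637
 -0.87508804]
[274.30359543 241.08128654]
[275.51893893 200.80689825]
```

View pics/w1.png

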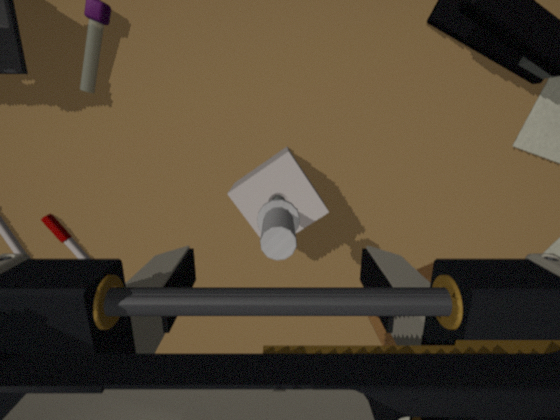

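```bash
python3 - <<'E'
from h import *
I=cams.camera_info('wrist')
p=cv2.imread('pics/w1.png')
crop(p,215,140,345,270,6,'pics/w1c.png')
print(pix2w(I,278.5,243,z=158))
s=status.read_state();from scipy.spatial.transform import Rotation as R
print(R.from_quat(s['tcp_rot']).as_matrix(),s['ee_pos'])
E
```

```text
[ 494.70294147 -227.71688787  158.        ]
[[ 9.13654029e-01  4.06492566e-01 -3.31155856e-04]
 [ 4.06492675e-01 -9.13653380e-01  1.09798249e-03]
 [ 1.43760053e-04 -1.13778856e-03 -9.99999342e-01]] [ 492.43432188 -225.70784188  251.79460619]
```

View pics/w1c.png

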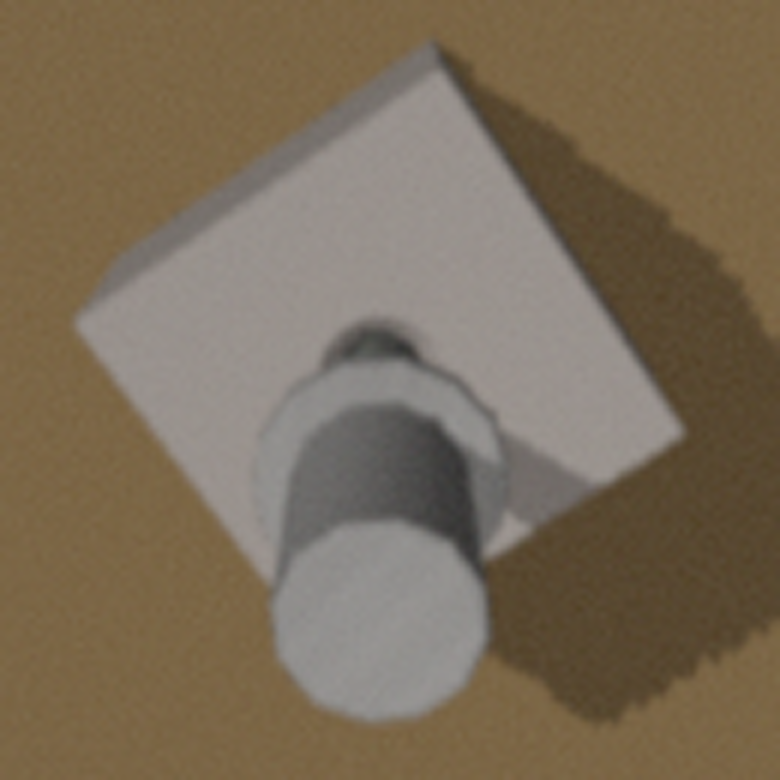

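play_rows(increments=[[0.0055,0.006,0,0,0,0,0.0918],[0,0,0,0,0,0,0.0918],[0,0,0,0,0,0,0.0918]])

```text
t: 1.6
ee_pos: [496.4, -223.1, 252.3]
tcp_rot: [0.979, 0.205, -0.0, 0.0]
force: [-0.2, -0.4, -0.9]
width: 91.6
```

```bash
python3 - <<'E'
from h import *
s=status.read_state();print(s['t'],s['ee_pos'],s['tcp_rot'],s['force'],s['joint_vel'])
I=cams.camera_info('wrist')
p,d=cams.camera('wrist');p=p[:,:,::-1];cv2.imwrite('pics/w2.png',p)
for q in [(496.5,-221.8,158),(496.5,-221.8,55)]:print(proj(I,q))
crop(p,215,140,345,270,6,'pics/w2c.png')
s=status.read_state();print(s['ee_pos'])
E
```

```text
1.6 [ 496.42431563 -223.05286023  252.28919461] [ 9.78813450e-01  2.04754013e-01 -6.67709491e-05  1.40569188e-04] [-0.21230535 -0.40768099 -0.93755149] [ 3.66871634e-03 -2.00016898e-03  3.33054523e-03  1.78871343e-03
 -3.42945983e-04 -2.38235530e-04 -9.20603838e-05]
[272.18764744 243.6310889 ]
[273.83058209 202.48160382]
[ 496.34128286 -223.15708643  252.28667661]
```

View pics/w2c.png

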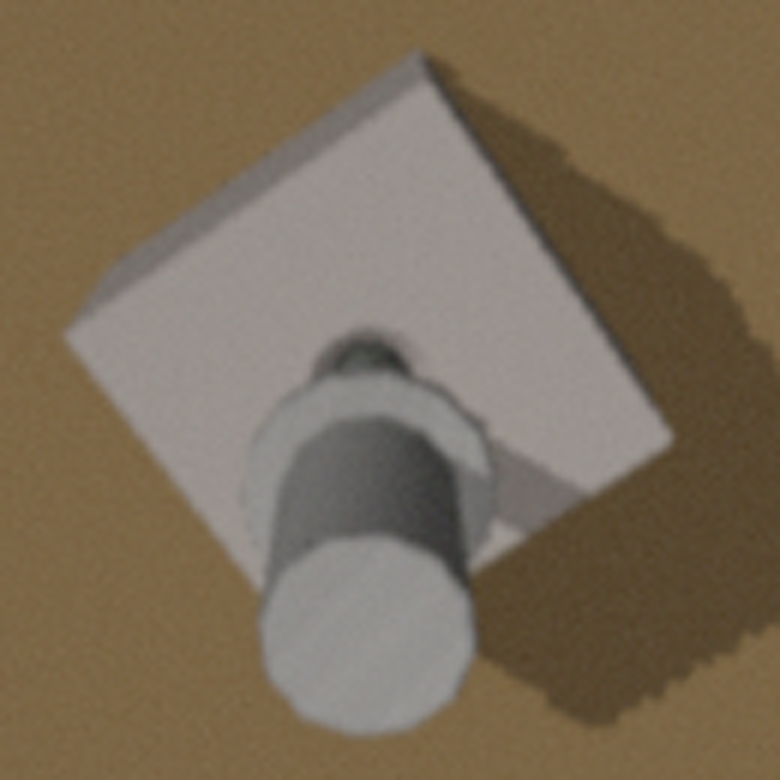

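```bash
python3 - <<'E'
from h import *
I=cams.camera_info('wrist')
def o(c,off,f): return [(c[0]+.5)/f-.5+off[0],(c[1]+.5)/f-.5+off[1]]
print(pix2w(I,*o((367,634),(215,140),6),z=158))
r=np.array([pix2w(I,*o(c,(215,140),6),z=55) for c in [(425,82),(672,437),(66,335)]]);print(r,(r[1]+r[2])/2)
E
```

```text
[ 496.3043965  -224.41254151  158.        ]
[[ 543.3783319  -213.10833549   55.        ]
 [ 507.67464061 -272.5181194    55.        ]
 [ 484.46074612 -177.09330269   55.        ]] [ 496.06769336 -224.80571104   55.        ]
```

play_rows(increments=[[0,0,-0.02,0,0,0,0.0918],[0,0,-0.025,0,0,0,0.0918],[0,0,-0.02,0,0,0,0.07],[0,0,-0.009,0,0,0,0.05],[0,0,0,0,0,0,0.036]])

```text
t: 2.15
ee_pos: [496.0, -222.6, 177.3]
tcp_rot: [0.979, 0.205, -0.001, -0.0]
force: [0.1, -0.2, 1.1]
width: 72.4
```

play_rows(increments=[[0,0,0,0,0,0,0.032],[0,0,0,0,0,0,0.03],[0,0,0,0,0,0,0.03]])

```text
t: 2.45
ee_pos: [497.3, -222.5, 179.2]
tcp_rot: [0.979, 0.205, 0.001, 0.0]
force: [0.3, 0.4, -0.2]
width: 48.6
```

play_rows(increments=[[0,0,0,0,0,0,0.03],[0,0,0,0,0,0,0.02],[0,0,0,0,0,0,0.015],[0,0,0,0,0,0,0.015]])

```text
t: 2.85
ee_pos: [496.8, -222.2, 178.4]
tcp_rot: [0.979, 0.205, 0.0, 0.0]
force: [0.1, 0.8, 1.4]
width: 23.6
```

play_rows(increments=[[0,0,0,0,0,0,0.01],[0,0,0,0,0,0,0.01],[0,0,0,0,0,0,0.01]])

```text
t: 3.15
ee_pos: [496.9, -222.2, 178.3]
tcp_rot: [0.979, 0.205, 0.0, 0.0]
force: [-0.5, 0.5, 3.0]
width: 23.4
```

play_rows(increments=[[0,0,0.005,0,0,0,0.01],[0,0,0.012,0,0,0,0.01],[0,0,0.02,0,0,0,0.01],[0,0,0.02,0,0,0,0.01],[0,0,0.02,0,0,0,0.01]])

```text
t: 3.65
ee_pos: [496.7, -222.3, 256.8]
tcp_rot: [0.979, 0.205, 0.0, 0.0]
force: [0.5, 0.6, -1.4]
width: 23.5
```

play_rows(increments=[[0,0,0.03,0,0,0,0.01],[0,0,0.025,0,0,0,0.01],[0,0,0,0,0,0,0.01],[0,0,0,0,0,0,0.01]])

```text
t: 4.05
ee_pos: [496.8, -222.3, 311.0]
tcp_rot: [0.979, 0.205, 0.001, 0.0]
force: [0.1, 1.0, -1.6]
width: 23.4
```

```bash
python3 - <<'E'
from h import *
s=status.read_state();print(s['t'],s['ee_pos'],s['tcp_rot'],s['force'],s['width'])
for n in('top','scene','wrist'):
    p,d=cams.camera(n);p=p[:,:,::-1];cv2.imwrite(f'pics/{n}3.png',p)
    I=cams.camera_info(n);e=s['ee_pos']
    # tip estimate: grip point = handle mid at home with ee 178.3 -> mid 135 => tip = ee-168.3
    q=[e[0],e[1],e[2]-168.3];print(n,proj(I,q),q)
E
```

```text
4.05 [ 496.80243587 -222.28343184  311.02017218] [9.78682647e-01 2.05377184e-01 5.65288838e-04 4.10814044e-04] [ 0.09541371  0.97908919 -1.56030626] 23.39105197585611
top [432.30567902 316.99434691] [np.float64(496.8024358725422), np.float64(-222.28343184313871), np.float64(142.7201721763065)]
scene [183.80554407 147.52480192] [np.float64(496.8024358725422), np.float64(-222.28343184313871), np.float64(142.7201721763065)]
wrist [275.58117319 211.47905201] [np.float64(496.8024358725422), np.float64(-222.28343184313871), np.float64(142.7201721763065)]
```

View pics/top3.png

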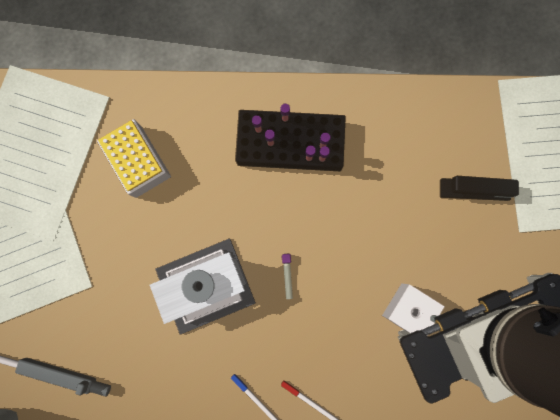

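View pics/scene3.png

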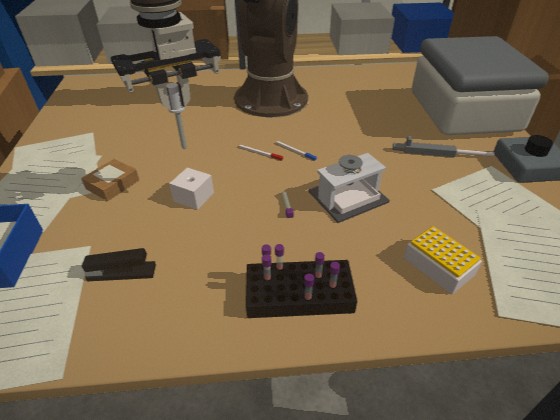

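View pics/wrist3.png

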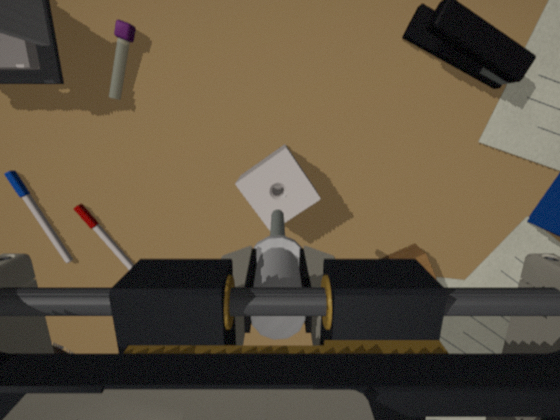

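```bash
python3 - <<'E'
from h import *
a=[cv2.resize(cv2.imread(f'pics/{n}3.png')[y:y+50,x:x+50],None,fx=8,fy=8,interpolation=2) for n,x,y in[('top',390,287),('scene',165,112),('scene',165,155),('wrist',252,175)]]
cv2.imwrite('pics/c5.png',np.vstack([np.hstack(a[:2]),np.hstack(a[2:])])[:,:])
E
```

```text
(no output)
```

View pics/c5.png

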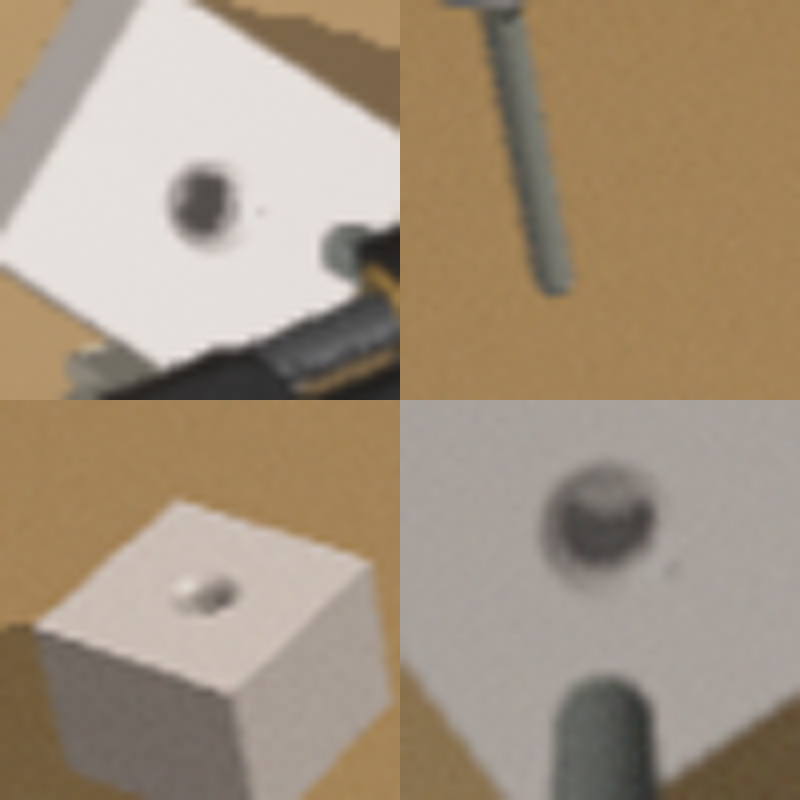

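```bash
python3 - <<'E'
from h import *
for n,u,v in[('top',415.1,312.3),('scene',190.4,178.7),('wrist',276.6,190.2)]:print(n,pix2w(cams.camera_info(n),u,v,z=55))
for n,u,v in[('scene',183.7,147.6),('wrist',277,210.8)]:print('tip',n,pix2w(cams.camera_info(n),u,v,z=142.7))
E
```

```text
top [ 495.37493359 -220.52907924   55.        ]
scene [ 496.05469294 -221.23745251   55.        ]
wrist [ 496.1654348  -223.20391402   55.        ]
tip scene [ 497.05089316 -222.49486757  142.7       ]
tip wrist [ 497.84770167 -223.16179713  142.7       ]
```

play_rows(increments=[[0.004,0.02,0,0,0,0,0.01],[0.004,0.035,0,0,0,0,0.01],[0.004,0.042,0,0,0,0,0.01],[0.004,0.042,0,0,0,0,0.01],[0.004,0.042,0,0,0,0,0.01]])

```text
t: 4.7
ee_pos: [516.3, -39.8, 309.4]
tcp_rot: [0.979, 0.205, -0.001, -0.0]
force: [1.0, -0.2, -0.2]
width: 23.6
```

play_rows(increments=[[0.004,0.042,0,0,0,0,0.01],[0.004,0.042,0,0,0,0,0.01],[0.004,0.042,0,0,0,0,0.01],[0.004,0.035,0,0,0,0,0.01],[0.0035,0.0275,0,0,0,0,0.01]])

```text
t: 5.2
ee_pos: [535.6, 149.8, 309.2]
tcp_rot: [0.978, 0.206, -0.001, -0.0]
force: [0.1, 0.1, -0.8]
width: 23.7
```

play_rows(increments=[[0,0,-0.005,0,0,0,0.01],[0,0,-0.01,0,0,0,0.01],[0,0,-0.005,0,0,0,0.01],[0,0,0,0,0,0,0.01],[0,0,0,0,0,0,0.01]])

```text
t: 5.7
ee_pos: [536.3, 146.1, 290.0]
tcp_rot: [0.979, 0.205, -0.0, 0.0]
force: [0.4, -0.2, -1.1]
width: 23.2
```

```bash
python3 - <<'E'
from h import *
s=status.read_state();print(s['t'],s['ee_pos'],s['tcp_rot'],s['force'],s['width'])
ims=[]
for n in('top','scene','wrist'):
    p,d=cams.camera(n);p=p[:,:,::-1];cv2.imwrite(f'pics/{n}4.png',p)
    I=cams.camera_info(n);e=s['ee_pos']
    q=[e[0],e[1],e[2]-168.3];b=proj(I,[536,147,110]);print(n,proj(I,q),q,b)
    x,y=int(b[0])-35,int(b[1])-35;print(x,y)
    ims.append(cv2.resize(p[y:y+70,x:x+70],None,fx=5.7,fy=5.7,interpolation=2))
cv2.imwrite('pics/c6.png',np.vstack([np.hstack(ims[:2]),np.hstack([ims[2],ims[2]*0])])[:600])
cv2.imwrite('pics/c6.png',np.hstack(ims[1:]))
E
```

```text
5.7 [536.3021393  146.12698735 290.0056788 ] [ 9.78848228e-01  2.04587393e-01 -3.25919294e-04  1.98414194e-04] [ 0.43557987 -0.2245793  -1.07122507] 23.15466012720203
top [196.82719138 285.38654972] [np.float64(536.3021392981603), np.float64(146.1269873453905), np.float64(121.70567880432344)] [197.67227334 285.27664478]
162 250
scene [350.69221971 156.90902987] [np.float64(536.3021392981603), np.float64(146.1269873453905), np.float64(121.70567880432344)] [350.48193954 161.10354024]
315 126
wrist [275.47372991 212.15126987] [np.float64(536.3021392981603), np.float64(146.1269873453905), np.float64(121.70567880432344)] [274.52610126 208.39406168]
239 173
```

View pics/c6.png

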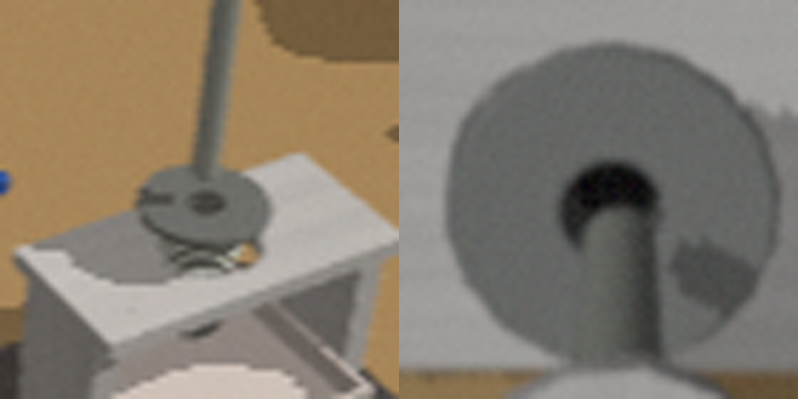

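play_rows(increments=[[-0.0005,0.0015,-0.002,0,0,0,0.01],[0,0,-0.004,0,0,0,0.01],[0,0,-0.002,0,0,0,0.01],[0,0,-0.001,0,0,0,0.01],[0,0,-0.001,0,0,0,0.01]])

```text
t: 6.35
ee_pos: [535.8, 148.7, 280.1]
tcp_rot: [0.979, 0.205, -0.0, 0.0]
force: [0.2, 0.3, -1.4]
width: 23.4
```

play_rows(increments=[[0,0,-0.001,0,0,0,0.01],[0,0,-0.001,0,0,0,0.01],[0,0,-0.001,0,0,0,0.01],[0,0,-0.001,0,0,0,0.01]])

```text
t: 6.75
ee_pos: [535.8, 148.8, 276.2]
tcp_rot: [0.979, 0.205, 0.0, 0.0]
force: [-0.2, 0.3, -1.8]
width: 23.7
```

play_rows(increments=[[0,0,-0.001,0,0,0,0.01],[0,0,-0.001,0,0,0,0.01],[0,0,-0.001,0,0,0,0.01]])

```text
t: 7.05
ee_pos: [535.8, 148.7, 273.2]
tcp_rot: [0.979, 0.205, 0.0, 0.0]
force: [-0.2, 0.0, -0.3]
width: 23.2
```

play_rows(increments=[[0,-0.001,-0.001,0,0,0,0.01],[0,0,-0.0015,0,0,0,0.01],[0,0,-0.0015,0,0,0,0.01]])

```text
t: 7.35
ee_pos: [535.8, 147.7, 269.1]
tcp_rot: [0.979, 0.205, 0.0, 0.0]
force: [-1.0, -0.3, -0.7]
width: 23.6
```

play_rows(increments=[[0,0,-0.0015,0,0,0,0.01],[0,0,-0.0015,0,0,0,0.01],[0,0,-0.0015,0,0,0,0.01]])

```text
t: 7.65
ee_pos: [535.8, 147.7, 264.6]
tcp_rot: [0.979, 0.205, -0.0, 0.0]
force: [-0.4, -0.6, -1.8]
width: 23.6
```

play_rows(increments=[[0,0,-0.0015,0,0,0,0.01],[0,0,-0.0015,0,0,0,0.01],[0,0,-0.001,0,0,0,0.01]])

```text
t: 7.95
ee_pos: [535.8, 147.7, 260.6]
tcp_rot: [0.979, 0.205, -0.0, 0.0]
force: [0.1, -0.1, -0.8]
width: 23.6
```

play_rows(increments=[[0,0,-0.001,0,0,0,0.01],[0,0,-0.001,0,0,0,0.01],[0,0,-0.001,0,0,0,0.01]])

```text
t: 8.25
ee_pos: [535.8, 147.7, 257.7]
tcp_rot: [0.979, 0.205, 0.0, 0.0]
force: [-0.0, -0.1, -0.1]
width: 23.1
```

play_rows(increments=[[0,0,-0.001,0,0,0,0.01],[0,0,-0.001,0,0,0,0.01]])

```text
t: 8.45
ee_pos: [535.9, 147.8, 255.9]
tcp_rot: [0.979, 0.205, 0.0, 0.0]
force: [0.1, 0.7, 1.7]
width: 23.5
```

play_rows(increments=[[0,0,-0.001,0,0,0,0.01],[0,0,-0.001,0,0,0,0.01]])

```text
t: 8.65
ee_pos: [536.0, 147.9, 254.0]
tcp_rot: [0.979, 0.205, 0.0, -0.0]
force: [0.2, -0.4, 4.0]
width: 23.3
```

play_rows(increments=[[0,0,-0.001,0,0,0,0.01],[0,0,-0.001,0,0,0,0.01]])

```text
t: 8.85
ee_pos: [536.1, 147.9, 252.2]
tcp_rot: [0.979, 0.205, 0.001, -0.0]
force: [-0.3, -1.3, 5.6]
width: 23.3
```

play_rows(increments=[[0,0,-0.001,0,0,0,0.01],[0,0,-0.001,0,0,0,0.01]])

```text
t: 9.05
ee_pos: [536.1, 147.9, 250.1]
tcp_rot: [0.979, 0.205, 0.001, -0.0]
force: [0.3, 0.2, -0.4]
width: 23.6
```

play_rows(increments=[[0,0,-0.001,0,0,0,0.01],[0,0,-0.001,0,0,0,0.01]])

```text
t: 9.25
ee_pos: [535.7, 147.7, 247.5]
tcp_rot: [0.979, 0.205, -0.0, 0.0]
force: [-0.8, 0.1, 2.0]
width: 23.6
```

play_rows(increments=[[0,0,-0.001,0,0,0,0.01],[0,0,-0.001,0,0,0,0.01]])

```text
t: 9.45
ee_pos: [535.9, 147.8, 245.8]
tcp_rot: [0.979, 0.205, 0.0, 0.0]
force: [-0.9, 0.1, 5.5]
width: 23.1
```

play_rows(increments=[[0,0,-0.001,0,0,0,0.01],[0,0,-0.001,0,0,0,0.01]])

```text
t: 9.65
ee_pos: [536.0, 147.8, 244.1]
tcp_rot: [0.979, 0.205, 0.0, 0.0]
force: [-0.8, -0.0, 6.9]
width: 24.1
```

Stick-slip of the stopper at roughly 7–8 N. Continuing.

play_rows(increments=[[0,0,-0.001,0,0,0,0.01],[0,0,-0.001,0,0,0,0.01]])

```text
t: 9.85
ee_pos: [536.0, 147.9, 242.2]
tcp_rot: [0.979, 0.205, 0.0, -0.0]
force: [-0.7, -1.0, 6.5]
width: 23.3
```

play_rows(increments=[[0,0,-0.001,0,0,0,0.01],[0,0,-0.001,0,0,0,0.01]])

```text
t: 10.05
ee_pos: [536.0, 147.9, 240.3]
tcp_rot: [0.979, 0.205, 0.0, -0.0]
force: [-1.3, -0.5, 7.1]
width: 23.2
```

play_rows(increments=[[0,0,-0.001,0,0,0,0.01],[0,0,-0.001,0,0,0,0.01]])

```text
t: 10.25
ee_pos: [536.0, 147.9, 238.3]
tcp_rot: [0.979, 0.205, 0.0, -0.0]
force: [-0.5, -0.4, 8.0]
width: 23.5
```

play_rows(increments=[[0,0,-0.001,0,0,0,0.01],[0,0,-0.001,0,0,0,0.01]])

```text
t: 10.45
ee_pos: [536.0, 147.9, 236.3]
tcp_rot: [0.979, 0.205, 0.0, -0.0]
force: [-0.8, -1.1, 7.1]
width: 23.3
```

play_rows(increments=[[0,0,-0.001,0,0,0,0.01],[0,0,-0.001,0,0,0,0.01],[0,0,-0.001,0,0,0,0.01]])

```text
t: 10.75
ee_pos: [536.0, 147.8, 233.3]
tcp_rot: [0.979, 0.205, 0.0, -0.0]
force: [-1.0, -1.1, 7.1]
width: 23.6
```

play_rows(increments=[[0,0,-0.001,0,0,0,0.01],[0,0,-0.001,0,0,0,0.01],[0,0,-0.001,0,0,0,0.01]])

```text
t: 11.05
ee_pos: [536.0, 147.9, 230.3]
tcp_rot: [0.979, 0.205, 0.0, -0.0]
force: [-1.3, 0.1, 7.2]
width: 23.8
```

play_rows(increments=[[0,0,-0.001,0,0,0,0.01],[0,0,-0.001,0,0,0,0.01],[0,0,-0.001,0,0,0,0.01]])

```text
t: 11.35
ee_pos: [535.9, 147.9, 227.2]
tcp_rot: [0.979, 0.205, 0.0, -0.0]
force: [-1.0, -0.1, 7.0]
width: 23.9
```

play_rows(increments=[[0,0,-0.001,0,0,0,0.01],[0,0,-0.001,0,0,0,0.01],[0,0,-0.001,0,0,0,0.01]])

```text
t: 11.65
ee_pos: [536.0, 147.9, 224.3]
tcp_rot: [0.979, 0.205, 0.0, 0.0]
force: [-1.0, 0.4, 8.0]
width: 23.6
```

play_rows(increments=[[0,0,-0.001,0,0,0,0.01],[0,0,-0.001,0,0,0,0.01],[0,0,-0.001,0,0,0,0.01]])

```text
t: 11.95
ee_pos: [535.9, 147.9, 221.2]
tcp_rot: [0.979, 0.205, 0.0, -0.0]
force: [-0.4, -0.7, 7.5]
width: 23.6
```

play_rows(increments=[[0,0,-0.001,0,0,0,0.01],[0,0,-0.001,0,0,0,0.01],[0,0,-0.001,0,0,0,0.01]])

```text
t: 12.25
ee_pos: [535.9, 147.8, 218.1]
tcp_rot: [0.979, 0.205, 0.0, -0.0]
force: [-0.4, 0.0, -0.8]
width: 23.4
```

play_rows(increments=[[0,0,-0.001,0,0,0,0.01],[0,0,-0.001,0,0,0,0.01]])

```text
t: 12.45
ee_pos: [535.5, 147.6, 215.2]
tcp_rot: [0.979, 0.205, -0.0, 0.0]
force: [-0.2, -0.9, -0.7]
width: 23.5
```

play_rows(increments=[[0,0,-0.001,0,0,0,0.01],[0,0,-0.001,0,0,0,0.01]])

```text
t: 12.65
ee_pos: [535.6, 147.6, 213.4]
tcp_rot: [0.979, 0.205, -0.0, 0.0]
force: [-0.1, -0.4, -1.7]
width: 23.7
```

play_rows(increments=[[0,0,-0.001,0,0,0,0.01],[0,0,-0.001,0,0,0,0.01]])

```text
t: 12.85
ee_pos: [535.8, 147.7, 211.6]
tcp_rot: [0.979, 0.205, -0.0, 0.0]
force: [0.1, 0.6, -1.7]
width: 23.2
```

```bash
python3 - <<'E'
from h import *
p,d=cams.camera('scene');p=p[:,:,::-1];cv2.imwrite('pics/s5.png',p)
crop(p,300,130,400,220,7,'pics/s5c.png')
E
```

```text
(no output)
```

View pics/s5c.png

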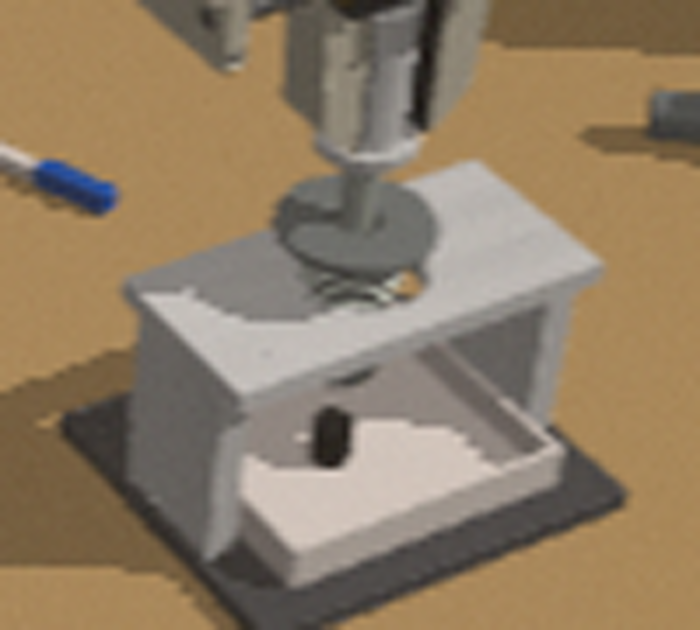

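play_rows(increments=[[0,0,0.005,0,0,0,0.01],[0,0,0.015,0,0,0,0.01],[0,0,0.02,0,0,0,0.01],[0,0,0.02,0,0,0,0.01],[0,0,0.02,0,0,0,0.01]])

```text
t: 13.4
ee_pos: [535.7, 147.8, 293.0]
tcp_rot: [0.979, 0.205, 0.0, -0.0]
force: [0.4, -0.9, -1.4]
width: 23.5
```

play_rows(increments=[[0,0,0.015,0,0,0,0.01],[0,0,0.005,0,0,0,0.01],[0,0,0,0,0,0,0.01]])

```text
t: 13.7
ee_pos: [536.0, 147.9, 312.5]
tcp_rot: [0.979, 0.205, 0.001, -0.0]
force: [-0.5, -0.5, -0.9]
width: 23.7
```

play_rows(increments=[[-0.004,-0.02,0,0,0,0,0.01],[-0.004,-0.035,0,0,0,0,0.01],[-0.004,-0.042,0,0,0,0,0.01],[-0.004,-0.042,0,0,0,0,0.01],[-0.004,-0.042,0,0,0,0,0.01]])

```text
t: 14.2
ee_pos: [514.9, -34.9, 310.8]
tcp_rot: [0.979, 0.206, -0.001, -0.0]
force: [1.0, -0.0, -0.8]
width: 23.6
```

play_rows(increments=[[-0.004,-0.042,0,0,0,0,0.01],[-0.004,-0.042,0,0,0,0,0.01],[-0.004,-0.042,0,0,0,0,0.01],[-0.004,-0.035,0,0,0,0,0.01],[-0.0035,-0.028,0,0,0,0,0.01]])

```text
t: 14.7
ee_pos: [495.1, -224.8, 310.6]
tcp_rot: [0.979, 0.204, -0.001, -0.0]
force: [-0.8, 0.7, -1.0]
width: 23.4
```

play_rows(increments=[[0,0,-0.01,0,0,0,0.01],[0,0,-0.02,0,0,0,0.01],[0,0,-0.02,0,0,0,0.01],[0,0,-0.01,0,0,0,0.01],[0,0,0,0,0,0,0.01]])

```text
t: 15.2
ee_pos: [495.4, -221.4, 249.8]
tcp_rot: [0.979, 0.206, -0.002, -0.001]
force: [0.1, 0.1, -0.2]
width: 23.4
```

play_rows(increments=[[0,0,-0.008,0,0,0,0.01],[0,0,0,0,0,0,0.01],[0,0,0,0,0,0,0.01]])

```text
t: 15.5
ee_pos: [496.5, -222.2, 244.1]
tcp_rot: [0.979, 0.205, 0.0, 0.0]
force: [-0.3, 0.0, -1.4]
width: 24.0
```

```bash
python3 - <<'E'
from h import *
s=status.read_state();print(s['t'],s['ee_pos'],s['tcp_rot'],s['force'],s['width'])
ims=[]
for n in('scene','wrist'):
    p,d=cams.camera(n);p=p[:,:,::-1];cv2.imwrite(f'pics/{n}6.png',p)
    I=cams.camera_info(n);e=s['ee_pos']
    q=[e[0],e[1],e[2]-168.3];b=proj(I,[496.3,-222,55]);print(n,proj(I,q),q,b)
    x,y=int(b[0])-25,int(b[1])-25;print(x,y)
    ims.append(cv2.resize(p[y:y+50,x:x+50],None,fx=8,fy=8,interpolation=2))
cv2.imwrite('pics/c7.png',np.hstack(ims))
E
```

```text
15.5 [ 496.52841144 -222.22206316  244.13382248] [9.78662225e-01 2.05475393e-01 2.79129271e-04 1.86777525e-04] [-0.25976844  0.0290901  -1.41087324] 23.9945869385424
scene [188.57684902 171.74233181] [np.float64(496.52841143626733), np.float64(-222.22206316176934), np.float64(75.83382247964306)] [190.06412997 178.78208363]
165 153
wrist [274.59063955 211.79346932] [np.float64(496.52841143626733), np.float64(-222.22206316176934), np.float64(75.83382247964306)] [274.44152804 205.57745889]
249 180
```

View pics/c7.png

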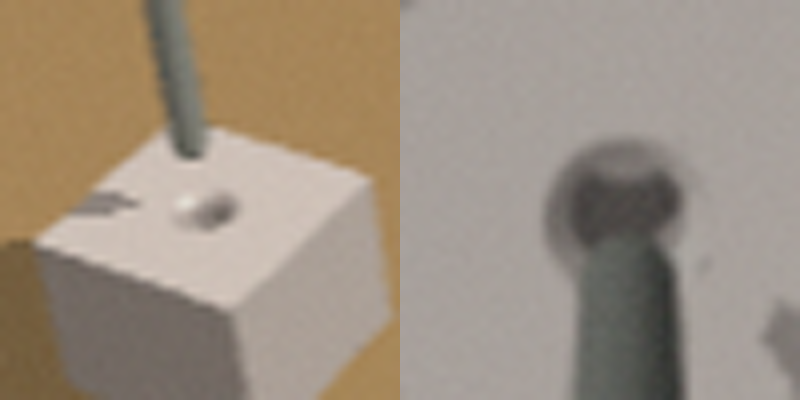

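play_rows(increments=[[0,0.0005,-0.008,0,0,0,0.01],[0,0,-0.008,0,0,0,0.01],[0,0,-0.004,0,0,0,0.01],[0,0,-0.003,0,0,0,0.01],[0,0,-0.003,0,0,0,0.01]])

```text
t: 16.1
ee_pos: [496.3, -221.8, 217.4]
tcp_rot: [0.979, 0.205, -0.0, -0.0]
force: [0.4, -0.3, -1.1]
width: 23.6
```

play_rows(increments=[[0,0,-0.003,0,0,0,0.01],[0,0,-0.003,0,0,0,0.01],[0,0,-0.003,0,0,0,0.01]])

```text
t: 16.4
ee_pos: [496.3, -221.8, 208.6]
tcp_rot: [0.979, 0.205, 0.0, 0.0]
force: [1.2, 0.4, -0.2]
width: 23.6
```

play_rows(increments=[[0,0,-0.005,0,0,0,0.01],[0,0,-0.006,0,0,0,0.01],[0,0,-0.006,0,0,0,0.01],[0,0,-0.005,0,0,0,0.01],[0,0,-0.003,0,0,0,0.01]])

```text
t: 16.9
ee_pos: [496.1, -221.7, 183.1]
tcp_rot: [0.979, 0.205, -0.0, -0.0]
force: [-0.8, 0.3, -1.7]
width: 23.6
```

play_rows(increments=[[0,0,-0.002,0,0,0,0.01],[0,0,-0.001,0,0,0,0.01],[0,0,-0.001,0,0,0,0.01]])

```text
t: 17.2
ee_pos: [496.4, -221.8, 179.8]
tcp_rot: [0.979, 0.205, 0.0, 0.0]
force: [0.4, 0.2, -0.6]
width: 23.3
```

play_rows(increments=[[0,0,-0.0005,0,0,0,0.01],[0,0,0,0,0,0,0.01]])

```text
t: 17.4
ee_pos: [496.3, -221.8, 179.3]
tcp_rot: [0.979, 0.205, 0.0, 0.0]
force: [0.2, -0.7, -1.3]
width: 23.3
```

play_rows(increments=[[0,0,-0.0005,0,0,0,0.01],[0,0,-0.0005,0,0,0,0.01],[0,0,0,0,0,0,0.01]])

```text
t: 17.7
ee_pos: [496.4, -221.8, 178.4]
tcp_rot: [0.979, 0.205, 0.0, 0.0]
force: [-0.0, 0.2, 0.4]
width: 23.3
```

play_rows(increments=[[0,0,-0.0005,0,0,0,0.01],[0,0,0,0,0,0,0.01]])

```text
t: 17.9
ee_pos: [496.6, -221.8, 178.3]
tcp_rot: [0.979, 0.205, 0.0, 0.0]
force: [-2.1, 0.4, 4.9]
width: 23.6
```

play_rows(increments=[[0,0,0,0,0,0,0.03],[0,0,0,0,0,0,0.04],[0,0,0,0,0,0,0.06],[0,0,0,0,0,0,0.08],[0,0,0,0,0,0,0.0918]])

```text
t: 18.4
ee_pos: [496.2, -221.7, 177.7]
tcp_rot: [0.979, 0.205, -0.0, -0.0]
force: [-0.1, -0.4, 0.4]
width: 57.1
```

play_rows(increments=[[0,0,0,0,0,0,0.0918],[0,0,0,0,0,0,0.0918],[0,0,0,0,0,0,0.0918],[0,0,0,0,0,0,0.0918]])

```text
t: 18.8
ee_pos: [496.3, -221.8, 177.8]
tcp_rot: [0.979, 0.205, 0.0, 0.0]
force: [0.1, 0.1, 0.6]
width: 88.7
```

play_rows(increments=[[0,0,0.005,0,0,0,0.0918],[0,0,0.015,0,0,0,0.0918],[0,0,0.03,0,0,0,0.0918],[0,0,0.03,0,0,0,0.0918],[0,0,0.03,0,0,0,0.0918]])

```text
t: 19.3
ee_pos: [496.1, -221.7, 289.3]
tcp_rot: [0.979, 0.205, 0.0, 0.0]
force: [0.3, 0.4, 0.7]
width: 91.9
```

play_rows(increments=[[-0.03,-0.03,0.01,0,0,0,0.0918],[-0.03,-0.03,0,0,0,0,0.0918],[-0.03,-0.03,0,0,0,0,0.0918],[0,0,0,0,0,0,0.0918],[0,0,0,0,0,0,0.0918]])

```text
t: 19.8
ee_pos: [405.6, -312.5, 298.2]
tcp_rot: [0.979, 0.204, 0.0, 0.0]
force: [-0.2, 0.6, 1.1]
width: 92.0
```

```bash
python3 - <<'E'
from h import *
s=status.read_state();print(s['t'],s['ee_pos'],s['force'],s['width'])
ims=[]
for n in('top','scene'):
    p,d=cams.camera(n);p=p[:,:,::-1];cv2.imwrite(f'pics/{n}8.png',p)
s=cv2.imread('pics/scene8.png')
cv2.imwrite('pics/c8.png',np.hstack([cv2.resize(s[130:215,150:235],(400,400),interpolation=2),cv2.resize(s[140:225,305:390],(400,400),interpolation=2)]))
T=cams.camera_info('top');S=cams.camera_info('scene')
for z in(158,):print(proj(T,[496.3,-222,z]),proj(S,[496.3,-222,z]))
E
```

```text
19.8 [ 405.63255131 -312.45733292  298.2150674 ] [-0.19160928  0.57249408  1.09897775] 92.03203406374693
[435.36380316 318.43447228] [182.80992041 141.5028755 ]
```

View pics/c8.png

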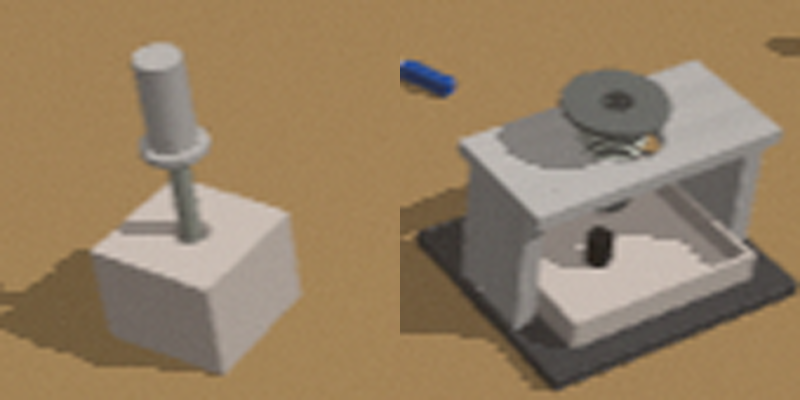

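View pics/scene8.png

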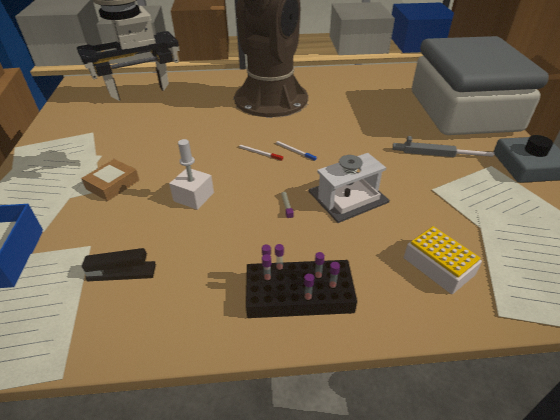

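View pics/top8.png

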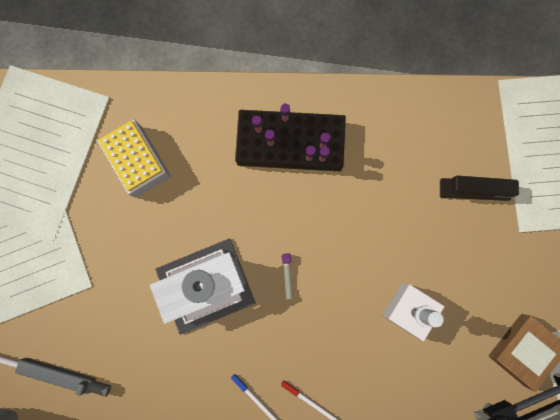

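The pictures show three things:
- **Rod:** it stands home in its block, with the handle top at scene (184,142), the same as at the start.
- **Sleeve and stopper:** the top view shows light through the bore at (198,287). The dark stopper stands in the tray at scene (348,192).
- **Rack:** it is unmoved.

I am handing in the job.

```bash
python3 -c "
from cell import workorder
print(workorder.close_job())"
```

```text
the job is handed in; nothing more can be done
None
```

The stopper is out of the sleeve and standing in the catch tray, and the rod is back in its holder block and released. The job is handed in at about 20 s of the 72 s allowed.

- **Push:** the rod's tip entered the bore at the first try, so no searching by touch was needed. The stopper gave once early (stick-slip) and then slid steadily at about 8–9 N, allowing for the rod's weight. It came free with the tip at about z = 50 mm. Force was read only every 0.2–0.3 s; the highest push in those readings was about 9.5 N, under the 2 kg limit.
- **Rod:** it bottomed in the hole at the same tool height at which I had gripped it (178.3 mm), with about 5 N on contact. After release the handle top sat where it was at the start.
- **Last pictures:** the stopper stands in the tray, the bore is clear, and the rack looks unmoved. The gripper is clear of everything.

The cameras disagreed by about 2–3 mm in y on the rod and hole position. I used a compromise between them, which fitted, and no check failed.

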